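Reset the length stop on a bamboo carver's notched rack

TASK

The next bamboo blanks are to be cut one notch shorter. On the notched rack, lift the stop bar (the cross bar with the upright board in its middle) out of its notches, move it along to the very next pair of notches towards the rack's end block, and let it drop fully home there, upright, with its middle midway between the two rails. Leave the other cross bar, the one with two short pegs, in its notches.

Things in the scene. Friction and masses are not known exactly. Their poses are not given: they have to be found in the camera images.
- rack: Fixed wooden rack, board 260 x 440 x 15 mm. Origin: on its underside, midway between the two rails and halfway along them. y runs along the rails (26 mm thick, centred x = -55, 55), z up. Each rail has 7 round-topped teeth 16 wide, making 6 pairs of notches 44 wide, centred y = -150, -90, -30, 30, 90, 150; notch floors z = 55, tooth tops z = 85. Oddments lie below z = 50.
- rack_end (a point): Top centre of the rack's end block: a dark cross piece 160 (x) by 20 mm (y) across the rack beyond its first notches, at x = 0, y = -215, z = 95 mm in the rack's frame. The other end of the rack has no block. Axes as the rack's.
- stop: Stop bar, loose, light wood, 0.2-0.35 kg: cross bar 190 (x) by 24 (y) by 22 mm high lying across both rails, with an upright board on its middle 70 (x) by 18 mm thick (y), top 82 mm above the origin: grip it across the 18 mm. Origin: underside centre of the bar, z up. Starts in the 2nd or 5th pair of notches from the end block; the next pair towards the block is empty.
- rest: The other cross bar, loose, to be left where it is: same wood, same 190 (x) by 24 by 22 mm bar, in another pair of notches, but on top two short round pegs (16 mm thick, 22 mm high, 60 mm apart) instead of a board. Origin: underside centre of the bar.
There are look-alikes about, which are no part of the job. What is shaped like the stop but green or turquoise is not meant.

How it is judged:
On the way:
1. the stop bar has been lifted clear above the teeth (underside over 80 mm in the rack's frame) (z of stop in the frame of rack above 0.08 m), for 0.1 s.
At the end, for the whole second after the job is handed in: The stop bar rests upright (7 degrees) on the floors of the next notches towards the end block from its start (first or fourth pair, within 15 mm of their centre, under 90 mm from its start), square to the rails (10 degrees), centred within 25 mm; pegged bar within 40 mm of its start ((y of stop in the frame of rack between -0.165 and -0.135 m or y of stop in the frame of rack between 0.015 and 0.045 m) and distance of stop from where it was at the start of the episode below 0.09 m and x of stop in the frame of rack between -0.025 and 0.025 m and z of stop in the frame of rack below 0.062 m and angle between stop's own z axis and vertical below 0.12 rad and angle between the x axis of stop and the x axis of rack, either way round below 0.18 rad and linear speed of stop below 0.02 m/s and distance of rest from where it was at the start of the episode below 0.04 m); the robot touches nothing.
It fails at once if the pegged cross bar is taken from its place (moved over 40 mm) (distance of rest from where it was at the start of the episode above 0.04 m).
It also fails if it takes over 32 s, if anything falls off the work surface, if the arm or the gripper's body presses on something with over 40 N, if the wrist force passes 120 N, or if a joint passes its speed limit or range.

ROBOT

A 6-joint arm with a two-finger parallel gripper is mounted at the origin on the work surface. World frame = base frame: x ahead of the robot, y to its left, z up, the work surface at z = 0. Lengths are in m, angles in rad, forces in N, time in s.
With the tool pointing down it reaches from about 0.3 to 0.875 m from the base axis. Payload 6.4 kg.
Tool frame: the origin (TCP) lies at the very end of the fingers, on their centre line; the grasp point (between the pads) lies 19 mm behind it; z points along the fingers, y is the line along which they close (so a half turn about z gives the same grasp; the last joint's range is limited). The gripper opens to 85 mm and grips with 20 to 120 N. Pads are 22 mm wide; open, the fingers measure 114 mm over their backs; the gripper's body (76 mm by 85 mm) begins 54 mm behind the grasp point. The pads swing forward as they close: fully open they stand 13 mm farther back than shut.
Start: joints at [0.936, 0.181, 1.607, -0, 1.354, -0.206], TCP at [0.239, 0.523, 0.231] pointing down, gripper open.
Joint ranges: [-2.99, 2.99], [-0.89, 2.07], [0.3, 2.58], [-1.14, 4.28], [0, 2.63], [-3.12, 3.12]. Speed limits (rad/s): [2.57, 2.57, 3.01, 3.14, 3.14, 3.14].

INTERFACE

Orientations are given as a unit quaternion [w, x, y, z].
In Python, from workcell import sensors, cams, hand_in gives the robot as it stands.
- The arm moves only by the tool jog_arm, never from a script. Its arguments are lists of equal length, an entry for each row: "hand": the opening, from 0 (shut) to 1 (fully open); "delta_pos": the shift along the tool's x, y, z in mm, a list of three; "roll": the turn about the tool's z in degrees. In form: {"hand": [hand, ...], "delta_pos": [[dx, dy, dz], ...], "roll": [roll, ...]}. A call has 1 to 20 rows; each row is the pose to reach, as a shift and turn from the pose commanded when the call began, along the tool's axes at that moment; what a row does not reach only later rows make up. A row lasts 1/10 s, in which the tool goes at most 50 mm and 8.59 degrees, less where a joint would pass 70% of its speed; a pose out of reach is approached as far as the arm can. A call with a gripper value outside its range is refused whole. The fingers move at their own pace and stop on an object; the grip force is fixed at half the most. Time passes only in rows, so rows that repeat a pose let the fingers close. It gives the time, the measured TCP pose, the force, the opening and the grip force at its end, in the units of the state.
- sensors.observe(): the state, without advancing time (a new reading comes with each control period).
- cams.snapshot(name): name is "side" or "top"; returns (picture, depth): 420x560x3 uint8, blue, green, red; 420x560 float32, m along the optical axis (not along the pixel's ray), 0 where there is no reading.
- cams.camera_model(name): a dict with "camera_matrix" (3x3 intrinsics, pixels), "pose" (4x4, takes a point from camera to world coordinates). Camera axes: x right, y up, looking along -z (the intrinsics and any distortion apply to the point x, -y, -z); pixel columns grow to the right and rows downward; lengths in m; the calibration is good to about 2 mm. A picture is of the moment at which its call begins. camera_model takes no time and is no camera call.
- hand_in(): hands the job in; it is judged then, once.
Trained networks look in the newest picture that a camera, given by its name, has taken for a name from the list of things; names that differ only in an ending like _2 or _b are one class to them, and where a whole thing is asked for, a point or a joint stands for the part that bears it (a point fixed in the world has none). Each returns a list of dicts, best first, with "confidence" (0 to 1); they miss things now and then, are a little off and sometimes report something else, mostly with a low value. They report only what shows in the picture. A call takes as long as a camera call. They do not tell look-alikes from the thing itself.
- cams.silhouettes(camera, thing): "mask" (420x560 bool, what is visible of it) and "uv" ([column, row] in pixels, amid what is visible of it).
The state is a dict: "time_s": time; "joint_positions": joint angles; "joint_vel": joint speeds; "effort": joint torques, N m; "eef_pos": TCP position; "tool_rot": TCP orientation; "wrist_force": force on the tool from outside, world axes, zero at the start; "ft_torque": the same for the moment, N m; "opening": finger opening in m; "grasp_force": force on a finger pad.
Only numpy, scipy, OpenCV 4.12 (cv2) and the standard library are available. Lean on these libraries where they do the work, as an engineer would, in place of code of your own. Each camera call takes 0.05 s, during which the arm holds its last target. There are 200 camera calls.

## Working session

There is one attempt and no reset: what is moved stays moved. The work goes in short steps, Python scripts to look and compute and a tool call to move; the robot and the scene stay as the last step left them, time stands still between calls to the robot, and variables do not carry over. Pictures are saved under pics/ and viewed, at most 10 in all, crops included, and the job is handed in when it is done.

Besides the shell and the picture viewer there is one more tool, called as a command line: name --pt "numbers of a row" for each row, then --argument value for the rest. jog_arm: Moves the arm, as the interface text tells. Its arguments: {"type":"object","properties":{"hand":{"type":"array","items":{"type":"number"}},"delta_pos":{"type":"array","items":{"type":"array","items":{"type":"number"}}},"roll":{"type":"array","items":{"type":"number"}}},"required":["hand","delta_pos","roll"]}

```bash
mkdir -p pics
cat > h.py <<'E'
import numpy as np, cv2
from workcell import sensors, cams, hand_in
def cloud(name, depth):
    m=cams.camera_model(name); K=np.array(m["camera_matrix"]); T=np.array(m["pose"])
    v,u=np.mgrid[0:420,0:560]
    x=(u-K[0,2])/K[0,0]*depth; y=(v-K[1,2])/K[1,1]*depth
    P=np.stack([x,-y,-depth],-1)
    return P@T[:3,:3].T+T[:3,3]
E
python3 - <<'E'
from h import *
for n in("top","side"):
    p,d=cams.snapshot(n); cv2.imwrite(f"pics/{n}0.png",p); np.save(f"{n}0.npy",d); W=cloud(n,d)
    print(n,cams.camera_model(n).keys())
    for t in("stop","rest","rack_end","rack"):
        for r in cams.silhouettes(n,t):
            m=r["mask"]&(d>0)
            print(t,round(r["confidence"],2),np.round(r["uv"]),m.sum(),np.round(np.median(W[m],0),3) if m.any() else "")
print(sensors.observe())
E
```

```text
top dict_keys(['camera_matrix', 'pose'])
stop 0.93 [152. 283.] 871 [0.304 0.331 0.023]
stop 0.77 [390. 150.] 770 [ 0.676 -0.307  0.022]
stop 0.69 [219. 176.] 658 [0.57  0.16  0.078]
rest 0.68 [288. 175.] 670 [ 0.59  -0.012  0.076]
rack_end 0.65 [258. 184.] 12235 [0.58  0.063 0.015]
rack 0.81 [259. 182.] 12464 [0.579 0.062 0.015]
side dict_keys(['camera_matrix', 'pose'])
stop 0.94 [263. 188.] 702 [0.567 0.159 0.089]
stop 0.77 [157. 206.] 885 [0.305 0.332 0.028]
stop 0.72 [407. 278.] 1284 [ 0.678 -0.317  0.025]
rest 0.88 [302. 222.] 526 [ 0.58  -0.015  0.078]
rack_end 0.7 [298. 232.] 7503 [ 0.537 -0.016  0.028]
rack 0.74 [294. 230.] 7441 [ 0.537 -0.018  0.028]
{'time_s': 0.5, 'joint_positions': array([ 9.35699590e-01,  1.80777593e-01,  1.60706317e+00,  1.27129560e-05,
        1.35380193e+00, -2.06305846e-01]), 'joint_vel': array([ 0.00082488, -0.00013258, -0.00189738,  0.00199641,  0.00011432,
        0.00149908]), 'effort': array([-3.24388466e-04, -4.44455767e+01, -3.51357043e+01, -2.50956009e-04,
        2.06324192e-03, -1.72225532e-05]), 'eef_pos': array([0.23904253, 0.52293939, 0.23127049]), 'tool_rot': array([-1.58852228e-05,  2.12758091e-01,  9.77104904e-01, -2.03052973e-05]), 'wrist_force': array([ 0.1327925 , -0.61453779,  0.06952021]), 'ft_torque': array([0.02012759, 0.02817523, 0.00381113]), 'grasp_force': 0.0, 'opening': 0.08540047792486251}
```

View pics/top0.png

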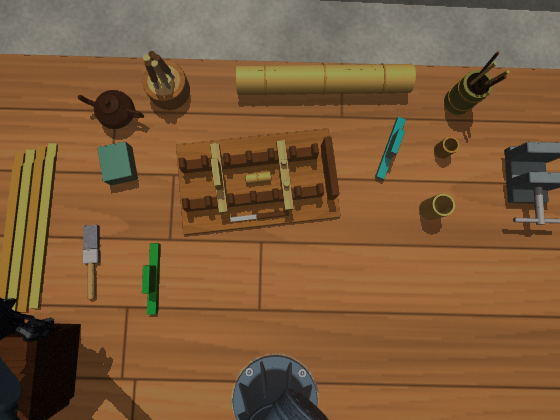

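View pics/side0.png

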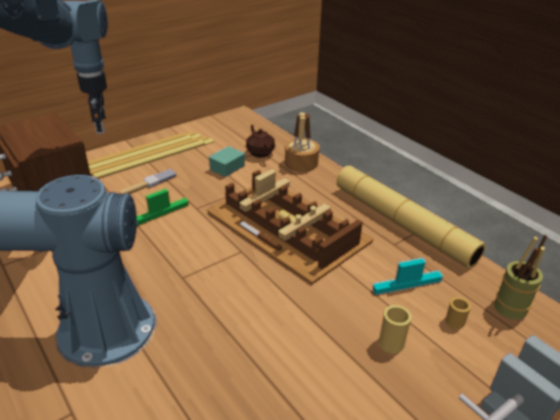

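Candidates: light-wood stop at top (219,176), the pegged rest (288,175), a green look-alike (152,283) and a turquoise one (390,150). The end block is the dark cross piece at (330,168), towards world -y. I choose (219,176): it is light wood, has a board and sits on the rack, in the 5th pair. Next I'll fit the poses and check the choice in a crop.

Run:
```python
from h import *
def rect(P):
    (c,s,a)=cv2.minAreaRect(P[:,:2].astype(np.float32)*1000); return np.round(c),np.round(s),round(a,1)
for n in("top","side"):
    p=cv2.imread(f"pics/{n}0.png"); d=np.load(f"{n}0.npy"); W=cloud(n,d)
    X,Y,Z=W[...,0],W[...,1],W[...,2]; ok=d>0
    R=ok&(X>.42)&(X<.74)&(Y>-.17)&(Y<.29)
    print(n,"board",(R&(Z>.125)&(Z<.15)).sum())
    hsv=cv2.cvtColor(p,cv2.COLOR_BGR2HSV); light=(hsv[...,2]>120)
    sets={"boardtop":R&(Z>.128)&(Y>.08),"stopbar":R&(Z>.068)&(Z<.084)&(Y>.11)&light,"restbar":R&(Z>.068)&(Z<.084)&(Y<.05)&light,
     "end":R&(Z>.088)&(Z<.102)&(Y<-.08),"plate":R&(Z>.008)&(Z<.022)}
    for k,m in sets.items():
        if m.sum()>5: 
            _,l,st,_=cv2.connectedComponentsWithStats(m.astype(np.uint8),connectivity=8)
            i=1+np.argmax(st[1:,4]); q=W[l==i]; print(k,len(q),rect(q),np.round(q.mean(0),3))
a=cv2.resize(cv2.imread("pics/top0.png")[120:240,165:350],None,fx=2.1*2,fy=4.2,interpolation=3); cv2.imwrite("pics/crop.png",a)
```

```text
top board 208
boardtop 202 (array([578., 164.]), array([71., 18.]), 9.7) [0.577 0.163 0.136]
stopbar 143 (array([643., 175.]), array([59., 23.]), 9.5) [0.648 0.176 0.076]
restbar 479 (array([590., -13.]), array([188.,  23.]), 8.4) [ 0.59  -0.012  0.076]
end 456 (array([ 612., -134.]), array([159.,  20.]), 7.9) [ 0.611 -0.134  0.094]
plate 7188 (array([586.,  64.]), array([262., 441.]), 7.9) [0.574 0.067 0.014]
side board 151
boardtop 138 (array([576., 166.]), array([72., 23.]), 8.3) [0.575 0.163 0.136]
stopbar 271 (array([578., 161.]), array([193.,  37.]), 8.6) [0.569 0.16  0.078]
restbar 415 (array([589.,  -7.]), array([194.,  52.]), 7.8) [ 0.583 -0.013  0.078]
end 362 (array([ 611., -133.]), array([161.,  23.]), 8.4) [ 0.608 -0.135  0.095]
plate 2645 (array([584.,  66.]), array([263., 445.]), 7.8) [0.511 0.007 0.016]
```

View pics/crop.png

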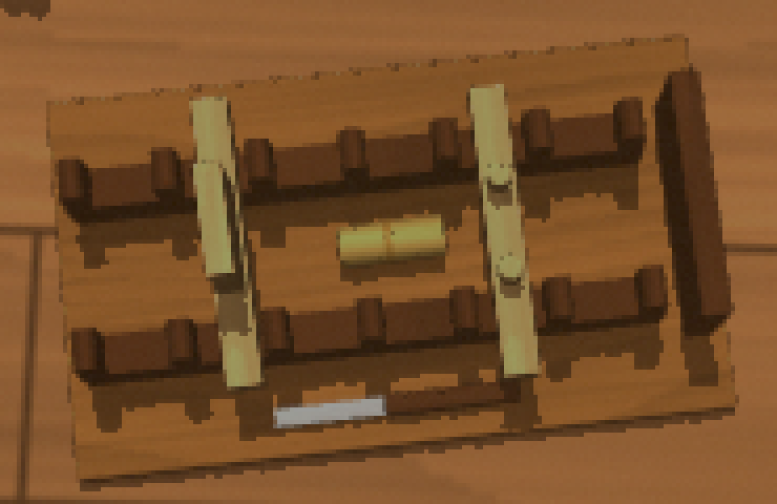

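The crop confirms the choice: the board bar at crop (225,240) is in the 5th pair and the pegged bar is in the 2nd. The block measures 15 mm nearer the plate's centre than nominal, so I'll check the rack origin on the tooth tops and then compute the moves.

Run:
```python
from h import *
from scipy.spatial.transform import Rotation as Ro
d=np.load("top0.npy"); W=cloud("top",d)
a=np.radians(8.); ex=np.array([np.cos(a),np.sin(a)]); ey=np.array([-ex[1],ex[0]]); o=np.array([.581,.079])
q=W[...,:2]-o; x=q@ex;y=q@ey;z=W[...,2]
for sx in(-1,1):
    m=(d>0)&(abs(x-sx*.055)<.022)&(z>.0785)&(z<.09)&(abs(y)<.2)
    print(sx,"x",np.round(np.percentile(x[m],[2,98])*1e3),np.histogram(y[m]*1e3,np.arange(-200,201,10))[0])
    for c in(-180,-120,-60,0,60,120,180):
        k=m&(abs(y*1e3-c)<22)
        if k.sum()>3: print(c,k.sum(),round(y[k].mean()*1e3,1),round(x[k].mean()*1e3,1))
st=np.array([.577,.164]); print("stop in rack",(st-o)@ex,(st-o)@ey)
s=sensors.observe(); R=Ro.from_quat(np.roll(s["tool_rot"],-1))
t=np.array([.577,.164,.135]); print("to 135:",R.inv().apply(t-s["eef_pos"])*1e3); print(R.as_matrix().round(3))
```

```text
-1 x [-66. -40.] [ 0 30 28  0  0  0  0 29 27  1  6  4  0 29 25  0  0  0  0 32 25  0  0  0
  0 33 23  4  7  2  0 36 22  0  0  0  0 38 22  0]
-180 58 -180.1 -52.9
-120 57 -120.3 -53.8
-60 54 -60.6 -53.2
0 57 -0.9 -53.0
60 62 60.8 -52.2
120 58 118.5 -52.8
180 60 178.2 -52.3
1 x [44. 71.] [ 0 28 27  0  0  0  0 28 26  4 10  4  0 28 25  0  0  0  0 29 22  0  0  0
  0 34 20  4  2  3  0 36 20  0  0  0  0 34 19  0]
-180 55 -180.1 56.7
-120 60 -118.5 56.3
-60 54 -60.9 56.5
0 51 -0.8 57.2
60 59 59.8 57.0
120 56 118.2 57.6
180 53 178.2 56.7
stop in rack 0.007868641306639277 0.08472947824687375
to 135: [-456.60130871 -185.92550339   96.26889689]
[[-0.909  0.416 -0.   ]
 [ 0.416  0.909 -0.   ]
 [ 0.    -0.    -1.   ]]
```

jog_arm --hand '[1, 1, 1, 1, 1, 1, 1, 1, 1, 1, 1, 1, 1, 1, 1, 1]' --pt "-42 -17 0" --pt "-84 -34 0" --pt "-126 -51 0" --pt "-168 -68 0" --pt "-210 -85 0" --pt "-252 -103 0" --pt "-294 -120 0" --pt "-336 -137 0" --pt "-378 -154 0" --pt "-420 -171 0" --pt "-457 -186 10" --pt "-457 -186 30" --pt "-457 -186 55" --pt "-457 -186 70" --pt "-457 -186 70" --pt "-457 -186 70" --roll '[-6, -12, -18, -24, -30, -33, -33, -33, -33, -33, -33, -33, -33, -33, -33, -33]'

```text
time_s: 2.1
eef_pos: [0.5774, 0.1641, 0.1617]
tool_rot: [0.0, -0.074, 0.997, 0.0]
wrist_force: [-0.4, 0.7, 0.6]
opening: 0.0853
grasp_force: 0.0
```

jog_arm --hand '[1, 1, 1, 1, 0, 0, 0, 0, 0, 0, 0, 0]' --pt "0 0 25" --pt "0 0 50" --pt "0 0 65" --pt "0 0 65" --pt "0 0 65" --pt "0 0 65" --pt "0 0 65" --pt "0 0 65" --pt "0 0 65" --pt "0 0 65" --pt "0 0 65" --pt "0 0 65" --roll '[0, 0, 0, 0, 0, 0, 0, 0, 0, 0, 0, 0]'

```text
time_s: 3.3
eef_pos: [0.5778, 0.1639, 0.097]
tool_rot: [0.001, -0.074, 0.997, 0.0]
wrist_force: [-0.8, -1.1, 4.5]
opening: 0.0171
grasp_force: 59.2
```

jog_arm --hand '[0, 0, 0, 0, 0, 0, 0, 0, 0, 0, 0]' --pt "0 0 -10" --pt "0 0 -25" --pt "0 0 -40" --pt "0 0 -48" --pt "0 0 -48" --pt "0 0 -48" --pt "2 -18 -48" --pt "4 -36 -48" --pt "6 -55 -48" --pt "6 -55 -48" --pt "6 -55 -48" --roll '[0, 0, 0, 0, 0, 0, 0, 0, 0, 0, 0]'

```text
time_s: 4.4
eef_pos: [0.579, 0.1084, 0.1436]
tool_rot: [-0.001, -0.073, 0.997, 0.0]
wrist_force: [-0.4, 1.3, -1.8]
opening: 0.0174
grasp_force: 58.7
```

Run:
```python
from h import *
p,d=cams.snapshot("side"); cv2.imwrite("pics/s1.png",cv2.resize(p[130:290,180:400],None,fx=3.5,fy=3.5,interpolation=3))
W=cloud("side",d)
a=np.radians(8.); ex=np.array([np.cos(a),np.sin(a)]); ey=np.array([-ex[1],ex[0]]); o=np.array([.583,.079])
q=W[...,:2]-o; x=q@ex;y=q@ey;z=W[...,2]
light=cv2.cvtColor(p,cv2.COLOR_BGR2HSV)[...,2]>110
m=(d>0)&light&(abs(y-.03)<.03)&(z>.095)&(z<.132)&(abs(x)<.11)
for s in(x<-.045,x>.045):
    k=m&s; print(k.sum(),[np.round(np.percentile(v[k]*1e3,[3,50,97])) for v in(x,y,z)] if k.any() else "")
```

```text
127 [array([-95., -77., -47.]), array([17., 29., 42.]), array([108., 124., 128.])]
123 [array([46., 72., 94.]), array([19., 24., 45.]), array([105., 124., 128.])]
```

View pics/s1.png

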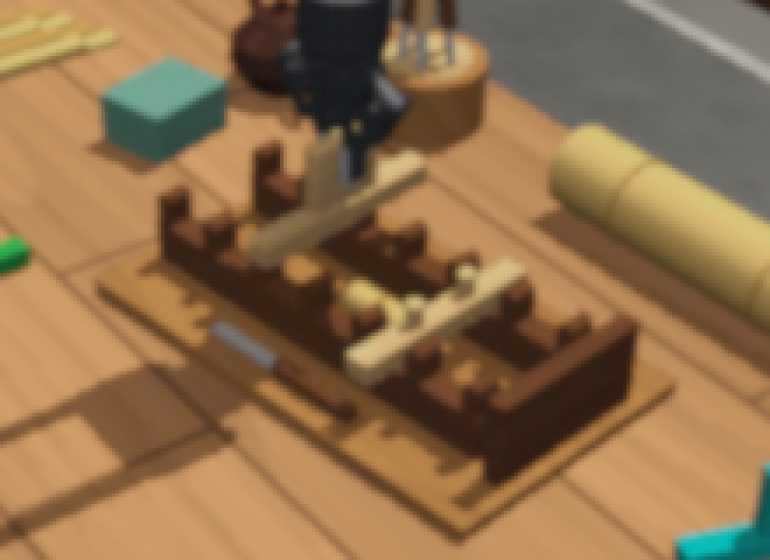

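The bar (crop (340,210)) hangs level above the 4th pair, centred at x of about 0 and y of about 30. The pegged bar at (435,320) is undisturbed. Lowering now.

jog_arm --hand '[0, 0, 0, 0, 0, 0]' --pt "0 0 12" --pt "0 0 25" --pt "0 0 37" --pt "0 0 45" --pt "0 0 46" --pt "0 0 46" --roll '[0, 0, 0, 0, 0, 0]'

```text
time_s: 5.05
eef_pos: [0.5792, 0.1086, 0.0976]
tool_rot: [-0.0, -0.074, 0.997, 0.0]
wrist_force: [-0.1, -0.0, -1.9]
opening: 0.0175
grasp_force: 58.8
```

jog_arm --hand '[0.5, 0.7, 0.7, 0.7, 0.7, 0.7, 0.7, 0.7, 0.7, 0.7, 0.7, 0.7, 0.7]' --pt "0 0 0" --pt "0 0 0" --pt "0 0 0" --pt "0 0 0" --pt "0 0 0" --pt "0 0 -20" --pt "0 0 -50" --pt "0 0 -90" --pt "0 0 -120" --pt "-40 0 -120" --pt "-40 40 -120" --pt "-40 80 -120" --pt "-40 120 -120" --roll '[0, 0, 0, 0, 0, 0, 0, 0, 0, 0, 0, 0, 0]'

```text
time_s: 6.35
eef_pos: [0.6014, 0.234, 0.2182]
tool_rot: [-0.0, -0.073, 0.997, 0.0]
wrist_force: [1.5, 0.4, 0.2]
opening: 0.0598
grasp_force: 0.0
```

Run:
```python
from h import *
a=np.radians(8.); ex=np.array([np.cos(a),np.sin(a)]); ey=np.array([-ex[1],ex[0]]); o=np.array([.583,.079])
ims=[]
for n in("side","top"):
    p,d=cams.snapshot(n); W=cloud(n,d)
    ims.append(cv2.resize(p[120:280,165:365],(400,320),interpolation=3))
    q=W[...,:2]-o; x=q@ex;y=q@ey;z=W[...,2]
    light=cv2.cvtColor(p,cv2.COLOR_BGR2HSV)[...,2]>110
    for nm,m in(("bar",(abs(y-.03)<.028)&(z>.06)&(z<.09)&(abs(x)<.11)),("board",(abs(y-.03)<.03)&(z>.128)&(z<.15)&(abs(x)<.06)),("rest",(abs(y+.09)<.025)&(z>.068)&(z<.084)&(abs(x)<.11))):
        m=m&light&(d>0)
        if m.sum()>5:
            r=cv2.minAreaRect(np.stack([x[m],y[m]],-1).astype(np.float32)*1000)
            print(n,nm,m.sum(),np.round(r[0]),np.round(r[1]),round(r[2],1),"z",np.round(np.percentile(z[m]*1e3,[10,50,90])))
cv2.imwrite("pics/end.png",np.hstack(ims)); print(sensors.observe()["wrist_force"])
```

```text
side bar 382 [ 0. 31.] [193.  56.] 1.0 z [71. 78. 83.]
side board 144 [ 1. 31.] [25. 75.] 89.7 z [130. 137. 140.]
side rest 429 [ -6. -90.] [ 48. 193.] 89.8 z [72. 78. 81.]
top bar 353 [ 1. 24.] [188.  35.] 0.5 z [74. 76. 79.]
top board 187 [ 1. 29.] [70. 17.] 0.9 z [134. 136. 138.]
top rest 529 [ -6. -92.] [189.  24.] 0.3 z [74. 76. 79.]
[-0.36034047  0.14223097  0.16737167]
```

View pics/end.png

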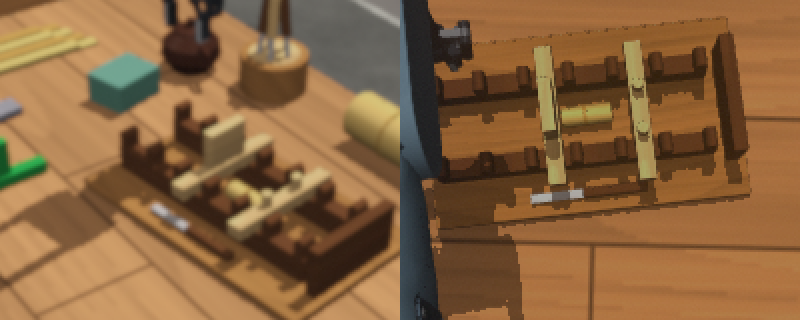

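The stop sits home in the 4th pair (left (220,160), right (548,115)), upright and centred. The pegged bar is unmoved and the gripper is clear.

```bash
python3 -c "
from workcell import hand_in
print(hand_in())"
```

```text
the job is handed in; nothing more can be done
None
```

I moved the stop bar from the 5th to the 4th pair of notches. By the last camera check it sits fully home, upright and within about 2 mm of centre, with the pegged bar undisturbed; the job is handed in at about 6.5 s, and no verdict was returned.

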